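Set the coffee grinder to the red marker and start it

ROBOT

A 6-joint arm with a two-finger parallel gripper is mounted at the origin on the work surface. World frame = base frame: x ahead of the robot, y to its left, z up, the work surface at z = 0. Lengths are in m, angles in rad, forces in N, time in s.
With the tool pointing down it reaches from about 0.375 to 0.9 m from the base axis. Payload 3.1 kg.
Tool frame: the origin (TCP) lies on the centre line of the jaws, within the pads' length; the fingertips stand 8 mm ahead of it and the grasp point (between the pads) lies 11 mm behind it; z points along the fingers, y is the line along which they close (so a half turn about z gives the same grasp; the last joint's range is limited). The gripper opens to 87 mm and grips with 3 to 60 N. Pads are 19 mm wide; open, the fingers measure 117 mm over their backs; the gripper's body (75 mm by 190 mm) begins 51 mm behind the grasp point.
Start: joints at [-1.331, 0.527, 1.433, -0, 1.181, -0.178], TCP at [0.254, -0.571, 0.231] pointing down, gripper open.
Joint ranges: [-3.08, 3.08], [-0.75, 2.2], [0.22, 2.44], [-1.43, 4.57], [0, 2.65], [-2.85, 2.85]. Speed limits (rad/s): [2.79, 2.79, 3.14, 3.14, 3.14, 3.14].

INTERFACE

Orientations are given as a unit quaternion [x, y, z, w].
In Python, from rig import robot gives the robot as it stands. The module is installed in compiled form; this text tells all that it offers.
- The arm moves only by the tool send_rows, never from a script. Its argument "increments" is one flat list of numbers, 7 for each row, row after row: the turn, a rotation vector about the world's x, y, z in rad, then the shift along the world's x, y, z in cm, then the opening, from 0 (shut) to 1 (fully open). A call has 1 to 20 rows; each row shifts and turns the commanded pose from where the row before left it; what a row does not reach is not made up. A row lasts 1/12 s, in which the tool goes at most 41.7 mm and 7.16 degrees, less where a joint would pass 70% of its speed; a pose out of reach is approached as far as the arm can. A call is refused whole if a number of a shift passes 4.17 or a number of a turn 0.125, either way. A call with a gripper value outside its range is refused whole. The fingers move at their own pace and stop on an object; "newtons" is the grip in N (left out, the last holds). Time passes only in rows, so rows that do not move let the fingers close. It gives the time, the measured TCP pose, the force, the opening and the grip force at its end, in the units of the state.
- robot.get_obs(): the state, without advancing time (a new reading comes with each control period).
- robot.camera(name): name is "side" or "top" or "wrist"; returns a dict with "image" (420x560x3 uint8, red, green, blue), "range_z" (420x560 float32, m along the optical axis (not along the pixel's ray), 0 where there is no reading), "fx", "fy", "cx", "cy" (pixels), "dist_coeffs" ([k1, k2, p1, p2, k3] as OpenCV has them; the pictures are not rectified), "R" (3x3) and "t" (3): a world point X has camera coordinates R X + t. Camera axes: x right, y down, z forward; pixel columns grow to the right and rows downward; lengths in m; the calibration is good to about 2 mm. A picture is of the moment at which its call begins.
- robot.hand_in(): hands the job in; it is judged then, once.
The state is a dict: "time": time; "q": joint angles; "joint_velocities": joint speeds; "joint_torque": joint torques, N m; "position": TCP position; "tool_rot": TCP orientation; "ft_force": force on the tool from outside, world axes, zero at the start; "moment": the same for the moment, N m; "grip_width": finger opening in m; "grip_force": force on a finger pad.
Only numpy, scipy, OpenCV 4.12 (cv2) and the standard library are available. Lean on these libraries where they do the work, as an engineer would, in place of code of your own. Each camera call takes 0.05 s, during which the arm holds its last target. There are 200 camera calls.

TASK

On the white coffee grinder, push the orange lever of the black grind collar round until its pointer points at the middle of the red marker on the scale, and leave it there; only then press the green start button fully down and let it come up again. Push gently with the fingers' tips or sides, without forcing anything (nothing needs to be gripped or lifted), and leave the cup under the spout and everything else on the table where it stands.

Things in the scene. Friction and masses are not known exactly. Their poses are not given: they have to be found in the camera images.
- grinder: white coffee grinder, fixed to the table (place and yaw vary). Origin at table level on the upright axis of the grind collar; x axis points to the green button, -x to the spout (roughly at the robot). Round scale plate: top 136 mm above the table, radius 110 mm. On the axis a hopper with cork, radius 36 mm, top at 197 mm; else only the lever knob rises above 170 mm
- collar (a joint): angle of the black grind collar (radius 48 mm, 137 to 159 mm above the table) with its lever, rad, counter-clockwise positive seen from above; 0 when the lever points straight to the spout side (-x of the grinder); range -2.1 to 2.1. It turns freely in both directions against friction (about 0.2 N m, some 3 N at the knob) and stays where it is left
- knob_top (a point): centre of the top of the orange upright knob of the lever: a round post of diameter 16 mm standing at 75 mm from the collar's axis, from 149 to 191 mm above the table. A flat steel arm (12 mm wide, 142 to 150 mm above the table) joins it to the collar. The x axis points outward along the lever
- pointer_tip (a point): outer tip of the orange pointer, in line with the lever, 92 mm from the axis and 144 mm above the table; x axis outward along the lever
- marker_red_mid (a point): centre of the top of the red marker: a fixed disc, diameter 16 mm, 6 mm high (top 142 mm above the table), on the scale plate 97 to 102 mm from the axis, to one side of the grinder (about a quarter turn from the spout side, give or take 0.31 rad). The lever's arm and knob pass inside it without touching it
- marker_blue_mid (a point): centre of the top of the blue marker: like the red one, on the other side of the scale. Not to be used. Which side is red and which is blue varies
- start_top (a point): centre of the top of the green start button: diameter 30 mm, on the motor housing 110 mm behind the axis (+x of the grinder), top 168 mm above the table, in a black housing of diameter 46 mm
- start (a joint): travel of the green button, m: 0 up, 0.006 fully down; it springs back, and about 5 N push it fully down
- dose_cup: loose dark steel cup under the spout, diameter 58 mm, 62 mm high, open above; origin at the centre of its underside. Leave alone
- mug: loose cream mug on the round tray, diameter 80 mm, 85 mm high; origin at the centre of its underside. Leave alone
- teapot: loose cream teapot with a cork on the round tray, diameter 120 mm, 150 mm high; origin at the centre of its underside. Leave alone
- succulent: loose terracotta pot with a succulent, diameter 116 mm, about 160 mm high; origin at the centre of its underside. Leave alone
- books: loose dark book on a notebook, 150 x 210 mm, 27 mm high; origin at the centre of its underside. Leave alone
- canister: loose grey-green coffee canister with a steel lid, diameter 84 mm, 130 mm high; origin at the centre of its underside. Leave alone
- tamper: loose dark wooden tamper standing on its foot, diameter 58 mm, 92 mm high; origin at the centre of its underside. Leave alone

How it is judged:
By the outcome, as a careful person would: the job done as asked, in the order asked, and still so for the second after the job is handed in, with the robot touching nothing.
It also fails if it takes over 54 s, if anything falls off the work surface, if the arm or the gripper's body presses on something with over 40 N, if the wrist force passes 120 N, or if a joint passes its speed limit or range.

## Working session

There is one attempt and no reset: what is moved stays moved. The work goes in short steps, Python scripts to look and compute and a tool call to move; the robot and the scene stay as the last step left them, time stands still between calls to the robot, and variables do not carry over. Pictures are saved under pics/ and viewed, at most 10 in all, crops included, and the job is handed in when it is done.

Besides the shell and the picture viewer there is one more tool, called as a command line: name --argument value ..., lists and objects as JSON in quotes. send_rows: Moves the arm, as the interface text tells. Its arguments: {"type":"object","properties":{"increments":{"type":"array"},"newtons":{"type":"number"}},"required":["increments"]}

```bash
mkdir -p pics
python3 - <<'E'
from rig import robot
import cv2,pickle
o=robot.get_obs();print(o['position'],o['tool_rot'],o['grip_width'],o['time'])
d={n:robot.camera(n) for n in('side','top')}
pickle.dump(d,open('d.pkl','wb'))
for n in d: cv2.imwrite(f'pics/{n}.png',d[n]['image'][:,:,::-1])
E
```

```text
[ 0.25345669 -0.57051984  0.22955312] [ 9.78258946e-01  2.07384277e-01 -4.17905950e-05 -1.09312732e-03] 0.08658389939162996 0.0
```

View pics/top.png

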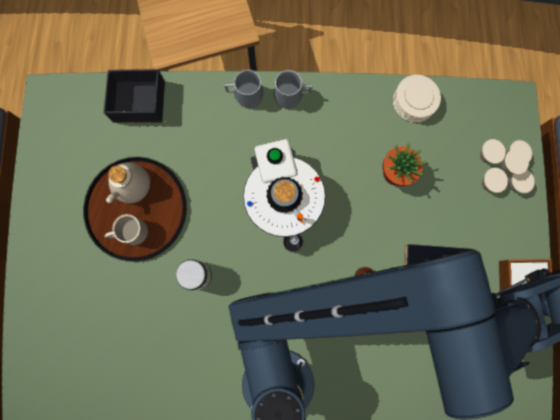

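View pics/side.png

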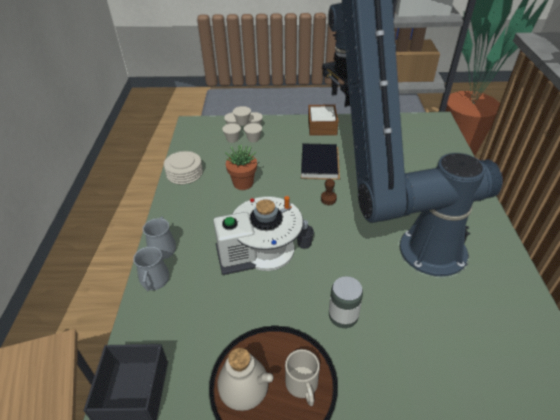

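The top view shows the grinder at about (285,195). The button is at (275,156), the red marker at (317,179) on the robot's right, the blue marker at (250,203) and the orange knob at (300,216). Next I'll intersect those rays with the known heights.

```bash
cat > h.py <<'E'
import numpy as np,cv2
def ray(c,uv,z):
    K=np.array([[c['fx'],0,c['cx']],[0,c['fy'],c['cy']],[0,0,1.]])
    p=cv2.undistortPoints(np.array([[uv]],float),K,np.array(c['dist_coeffs']))[0,0]
    R=np.array(c['R']);C=-R.T@np.array(c['t']);d=R.T@np.array([p[0],p[1],1])
    return C+d*(z-C[2])/d[2]
def blob(c,hr,box,smin=130,vmin=60):
    h=cv2.cvtColor(c['image'],cv2.COLOR_RGB2HSV).astype(int)
    H=h[...,0];m=((H>=hr[0])&(H<=hr[1])) if hr[0]<=hr[1] else ((H>=hr[0])|(H<=hr[1]))
    m&=(h[...,1]>smin)&(h[...,2]>vmin)
    k=np.zeros_like(m);x0,y0,x1,y1=box;k[y0:y1,x0:x1]=1;m&=k
    n,_,st,ce=cv2.connectedComponentsWithStats(m.astype(np.uint8))
    if n<2:return None,0
    i=1+np.argmax(st[1:,4]);return ce[i],st[i,4]
E
python3 - <<'E'
import pickle;from h import *
d=pickle.load(open('d.pkl','rb'));c=d['top'];P={}
for n,hr,b,z in[('btn',(45,85),(262,145,288,168),.168),('red',(172,6),(308,172,326,188),.142),('blue',(105,130),(242,195,258,212),.142),('knob',(3,16),(292,208,308,224),.185)]:
    uv,a=blob(c,hr,b);P[n]=ray(c,uv,z);print(n,uv.round(1),a,P[n].round(4))
    
c=d['side']
for n,hr,b,z in[('btn',(45,85),(220,214,240,232),.168),('red',(172,6),(246,194,258,206),.142),('blue',(105,130),(266,236,282,250),.142),('knob',(3,16),(280,192,294,212),.175)]:
    uv,a=blob(c,hr,b)
    if a:print(n,uv.round(1),a,ray(c,uv,z).round(4))
# range-based hopper/plate centre
c=d['top'];K=np.array([[c['fx'],0,c['cx']],[0,c['fy'],c['cy']],[0,0,1.]])
v,u=np.mgrid[140:250,230:340];Z=c['range_z'][140:250,230:340]
p=cv2.undistortPoints(np.stack([u.ravel(),v.ravel()],1).astype(float)[:,None],K,np.array(c['dist_coeffs']))[:,0]
X=(np.c_[p,np.ones(len(p))]*Z.ravel()[:,None]-c['t'])@np.array(c['R'])
top=X[(X[:,2]>.13)&(X[:,2]<.142)];print(len(top),cv2.minEnclosingCircle(top[:,:2].astype(np.float32)))
hp=X[(X[:,2]>.19)&(X[:,2]<.205)];print(len(hp),hp.mean(0),cv2.minEnclosingCircle(hp[:,:2].astype(np.float32)))
E
```

```text
btn [274.1 154.3] 103 [0.6343 0.0162 0.168 ]
red [317.  178.6] 19 [ 0.5745 -0.1015  0.142 ]
blue [249.3 203.3] 15 [0.5039 0.0813 0.142 ]
knob [299.6 216.2] 31 [ 0.4645 -0.0527  0.185 ]
btn [229.1 221.4] 63 [0.6352 0.028  0.168 ]
red [252.  199.7] 7 [ 0.5754 -0.0946  0.142 ]
blue [273.5 241.8] 10 [0.5064 0.0872 0.142 ]
knob [286.5 201.7] 46 [ 0.4673 -0.0461  0.175 ]
3301 ((0.5501516461372375, -0.005186223424971104), 0.13546714186668396)
387 [ 0.52422942 -0.01400812  0.1971026 ] ((0.5043742656707764, -0.025675445795059204), 0.05488734319806099)
```

send_rows --increments '[0,0,0.0085,1.17,2.87,0.2,0.6,0,0,0.0085,1.17,2.87,0.2,0.6,0,0,0.0085,1.17,2.87,0.2,0.6,0,0,0.0085,1.17,2.87,0.2,0.6,0,0,0.0085,1.17,2.87,0.2,0.6,0,0,0.0085,1.17,2.87,0.2,0.6,0,0,0.0085,1.17,2.87,0.2,0.6,0,0,0.0085,1.17,2.87,0.2,0.6,0,0,0.0085,1.17,2.87,0.2,0.6,0,0,0.0085,1.17,2.87,0.2,0.6,0,0,0.0085,1.17,2.87,0.2,0.6,0,0,0.0085,1.17,2.87,0.2,0.6,0,0,0.0085,1.17,2.87,0.2,0.6,0,0,0.0085,1.17,2.87,0.2,0.6,0,0,0.0085,1.17,2.87,0.2,0.6,0,0,0.0085,1.17,2.87,0.2,0.6,0,0,0.0085,1.17,2.87,0.2,0.6,0,0,0.0085,1.17,2.87,0.2,0.6,0,0,0,0,0,0,0.6,0,0,0,0,0,0,0.6]'

```text
time: 1.77
position: [0.4642, -0.0532, 0.2664]
tool_rot: [0.959, 0.283, -0.0, -0.0]
ft_force: [-0.4, 0.2, -1.0]
grip_width: 0.0526
grip_force: 0.0
```

Run:
```python
from rig import robot
import cv2,pickle
o=robot.get_obs();print(o['position'],o['tool_rot'],o['q'],o['ft_force'])
c=robot.camera('wrist');pickle.dump(c,open('w1.pkl','wb'))
cv2.imwrite('pics/w1.png',c['image'][:,:,::-1])
```

```text
[ 0.46421785 -0.05320742  0.2663587 ] [ 9.59024893e-01  2.83321694e-01 -2.67628861e-04 -2.31198791e-05] [-3.53783485e-01  2.66823086e-01  1.76877181e+00 -3.16557830e-04
  1.10645442e+00  6.42642726e-01] [-0.41257068  0.15380678 -0.96056335]
```

View pics/w1.png

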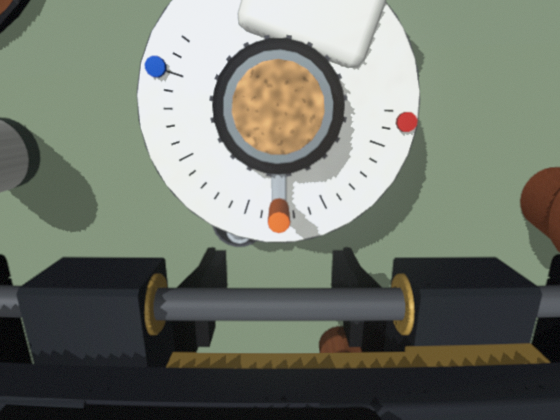

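The wrist view shows the hopper at about (278,107), the red marker at (407,122), the blue marker at (155,67), and the knob top at (279,222), centred between the fingers. I'll use it to refine the geometry.

Run:
```python
import pickle;from h import *
from scipy.optimize import least_squares
c=pickle.load(open('w1.pkl','rb'));P={}
for n,hr,b,z in[('red',(172,5),(392,108,422,138),.1405),('blue',(105,130),(140,52,172,82),.1405),('knob',(3,14),(262,208,296,240),.191)]:
    uv,a=blob(c,hr,b);P[n]=ray(c,uv,z)[:2];print(n,uv.round(1),a,P[n].round(4))
K=np.array([[c['fx'],0,c['cx']],[0,c['fy'],c['cy']],[0,0,1.]])
v,u=np.mgrid[0:250,120:440];Z=c['range_z'][0:250,120:440]
p=cv2.undistortPoints(np.stack([u.ravel(),v.ravel()],1).astype(float)[:,None],K,np.array(c['dist_coeffs']))[:,0]
X=(np.c_[p,np.ones(len(p))]*Z.ravel()[:,None]-c['t'])@np.array(c['R'])
near=np.hypot(*(X[:,:2]-[.528,-.012]).T)<.05
hp=X[near&(X[:,2]>.193)&(X[:,2]<.202)];hc,hr=cv2.minEnclosingCircle(hp[:,:2].astype(np.float32));print('hopper',hc,hr,hp.mean(0))
kn=X[(np.hypot(*(X[:,:2]-P['knob']).T)<.02)&(X[:,2]>.185)];print('knob range',kn.mean(0),kn[:,2].max(),len(kn))
hc=np.array(hp.mean(0)[:2]);
for n in P: w=P[n]-hc;print(n,np.hypot(*w),np.degrees(np.arctan2(w[1],w[0])))
btn=np.array([.6343,.0162]);w=btn-hc;print('btn',np.hypot(*w),np.degrees(np.arctan2(w[1],w[0])))
```

```text
red [406.5 121.6] 298 [ 0.5745 -0.0994]
blue [155.   66.1] 336 [0.5048 0.0827]
knob [278.2 219.4] 427 [ 0.4676 -0.0509]
hopper (0.5282886028289795, -0.011094643734395504) 0.028538189828395844 [ 0.52900101 -0.01090389  0.19715326]
knob range [ 0.46666354 -0.05144164  0.19061005] 0.193070149349378 425
red 0.09953072377453015 -62.76830809986579
blue 0.09668723098974004 104.50907762399537
knob 0.07324412668828266 -146.90863425583697
btn 0.10873130882725207 14.4345585857676
```

send_rows --increments '[0,0,0,0,0,-1.6,0.5,0,0,0,0,0,-1.6,0.5,0,0,0,0,0,-1.6,0.5,0,0,0,0,0,-1.6,0.5,0,0,0,0,0,-1.6,0.5,0,0,0,0,0,-1.5,0.5,0,0,0,0,0,0,0.4,0,0,0,0,0,0,0.3,0,0,0,0,0,0,0.3,0,0,0,0,0,0,0.3]' --newtons 5

```text
time: 2.65
position: [0.4648, -0.0553, 0.1724]
tool_rot: [0.96, 0.281, 0.001, 0.001]
ft_force: [-0.2, 0.4, 0.0]
grip_width: 0.0282
grip_force: 0.0
```

send_rows --increments '[0,0,0.07,0.31,-0.44,0,0.3,0,0,0.07,0.34,-0.42,0,0.3,0,0,0.07,0.37,-0.39,0,0.3,0,0,0.07,0.39,-0.37,0,0.3,0,0,0.07,0.42,-0.34,0,0.3,0,0,0.07,0.44,-0.31,0,0.3,0,0,0.07,0.46,-0.28,0,0.3,0,0,0.07,0.48,-0.24,0,0.3,0,0,0.07,0.5,-0.21,0,0.3,0,0,0.07,0.51,-0.17,0,0.3,0,0,0.07,0.52,-0.14,0,0.3,0,0,0.07,0.53,-0.1,0,0.3,0,0,0.07,0.53,-0.07,0,0.3,0,0,0.07,0.54,-0.03,0,0.3,0,0,0.07,0.54,0.01,0,0.3,0,0,0.07,0.54,0.05,0,0.3,0,0,0.07,0.53,0.09,0,0.3,0,0,0.07,0.52,0.12,0,0.3]'

```text
time: 4.15
position: [0.5475, -0.0864, 0.1722]
tool_rot: [0.608, 0.794, -0.001, -0.002]
ft_force: [-3.8, 1.3, 0.7]
grip_width: 0.0259
grip_force: 1.4
```

Run:
```python
from rig import robot
import cv2,pickle
import numpy as np
o=robot.get_obs();w=o['position'][:2]-np.array([.5285,-.011]);print(np.hypot(*w),np.degrees(np.arctan2(w[1],w[0])),o['q'])
c=robot.camera('wrist');pickle.dump(c,open('w2.pkl','wb'))
cv2.imwrite('pics/w2.png',c['image'][:,:,::-1])
```

```text
0.0777305845508013 -75.87731517427919 [-3.58025398e-01  5.11203122e-01  1.66752595e+00 -2.35809240e-04
  9.66199063e-01 -6.21484477e-01]
```

View pics/w2.png

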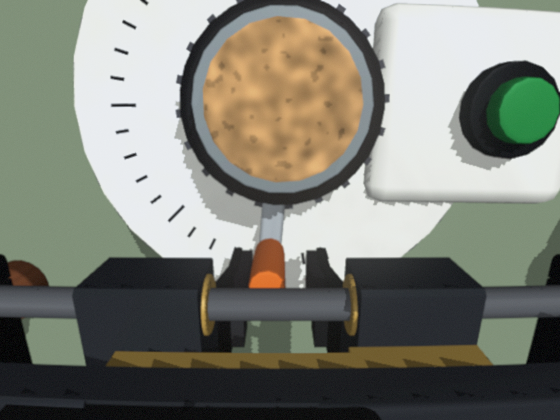

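send_rows --increments '[0,0,0.035,0.26,0.07,0,0.3,0,0,0.035,0.26,0.08,0,0.3,0,0,0.035,0.26,0.09,0,0.3,0,0,0.035,0.25,0.1,0,0.3,0,0,0.035,0.25,0.11,0,0.3,0,0,0.035,0.25,0.12,0,0.3,0,0,0,0,0,0,0.3,0,0,0,0,0,0,0.3,0,0,0,-0.3,-0.15,0,0.3,0,0,0,0,0,0,0.3,0,0,0,0,0,1.5,0.3,0,0,0,0,0,2,0.3,0,0,0,0,0,2,0.3,0,0,0,0,0,2,0.3,0,0,0,0,0,2,0.3,0,0,0,0,0,0,0.3,0,0,0,0,0,0,0.3]'

```text
time: 5.62
position: [0.5623, -0.0834, 0.2678]
tool_rot: [0.523, 0.852, 0.0, 0.002]
ft_force: [-0.6, -0.1, -0.4]
grip_width: 0.0261
grip_force: 0.0
```

Run:
```python
from rig import robot
import cv2,pickle
import numpy as np
o=robot.get_obs();w=o['position'][:2]-np.array([.5285,-.011]);print(np.hypot(*w),np.degrees(np.arctan2(w[1],w[0])),o['q'])
c=robot.camera('wrist');pickle.dump(c,open('w3.pkl','wb'))
cv2.imwrite('pics/w3.png',c['image'][:,:,::-1])
```

```text
0.07984959123905778 -64.97784776681357 [-3.43739436e-01  4.07184319e-01  1.53616562e+00  4.67522103e-05
  1.19383156e+00 -8.13063310e-01]
```

View pics/w3.png

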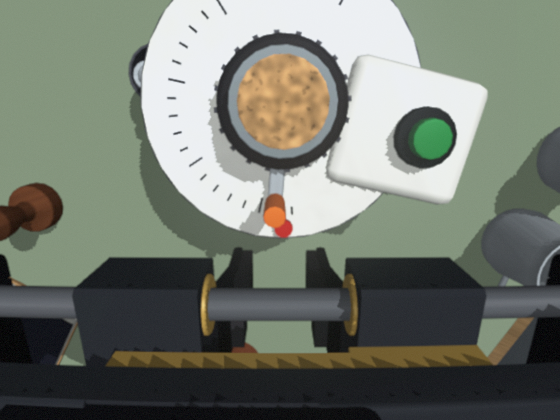

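The collar is nearly there: the knob top is at (275,216), with the red marker at (283,229) just beyond it and a few degrees further round. The button is at (433,138).

```bash
cat > m.py <<'E'
import pickle,sys;from h import *
def meas(f,kb,rb,bb,kh=(3,14),ax0=(.5285,-.011)):
    c=pickle.load(open(f,'rb'));h=cv2.cvtColor(c['image'],cv2.COLOR_RGB2HSV).astype(int)
    K=np.array([[c['fx'],0,c['cx']],[0,c['fy'],c['cy']],[0,0,1.]])
    v,u=np.mgrid[0:420,0:560]
    p=cv2.undistortPoints(np.stack([u.ravel(),v.ravel()],1).astype(float)[:,None],K,np.array(c['dist_coeffs']))[:,0]
    X=((np.c_[p,np.ones(len(p))]*c['range_z'].ravel()[:,None]-c['t'])@np.array(c['R'])).reshape(420,560,3)
    near=np.hypot(X[...,0]-ax0[0],X[...,1]-ax0[1])<.045
    m=near&(X[...,2]>.193)&(X[...,2]<.202)&(np.mgrid[0:420,0:560][0]<235)
    hp=X[m];A=hp.mean(0)[:2];print('axis',A.round(4),len(hp),cv2.minEnclosingCircle(hp[:,:2].astype(np.float32)))
    def col(hr,b,s=130):
        H=h[...,0];q=((H>=hr[0])&(H<=hr[1])) if hr[0]<=hr[1] else ((H>=hr[0])|(H<=hr[1]))
        q&=(h[...,1]>s)&(h[...,2]>60);k=np.zeros_like(q);k[b[1]:b[3],b[0]:b[2]]=1;return q&k
    out={}
    for n,hr,b,z,zr in[('knob',kh,kb,.191,(.187,.197)),('red',(174,2),rb,.142,(.135,.147)),('btn',(45,85),bb,.168,(.162,.174))]:
        q=col(hr,b)&(X[...,2]>zr[0])&(X[...,2]<zr[1]);ys,xs=np.nonzero(q)
        if len(xs)<10: print(n,'none');continue
        (cu,cv),r=cv2.minEnclosingCircle(np.c_[xs,ys].astype(np.float32))
        for t,uv in(('enc',(cu,cv)),('mean',(xs.mean(),ys.mean()))):
            W=ray(c,uv,z)[:2];w=W-A;print(n,t,np.round(uv,1),len(xs),round(r,1),W.round(4),'r',np.hypot(*w).round(4),'ang',np.degrees(np.arctan2(w[1],w[0])).round(2))
E
python3 - <<'E'
from m import *
meas('w3.pkl',(258,195,292,232),(268,215,300,244),(405,110,462,165))
meas('w1.pkl',(262,208,296,240),(392,108,422,138),(0,0,1,1))
E
```

```text
axis [ 0.5282 -0.0107] 6914 ((0.5284838676452637, -0.0112149678170681), 0.028664439916610718)
knob enc [274.  215.5] 385 11.6 [ 0.5566 -0.0793] r 0.0743 ang -67.48
knob mean [274.1 215.6] 385 11.6 [ 0.5567 -0.0793] r 0.0743 ang -67.44
red enc [283. 228.] 172 8.6 [ 0.5743 -0.0989] r 0.0995 ang -62.41
red mean [284.  229.5] 172 8.6 [ 0.5756 -0.0997] r 0.1008 ang -61.94
btn enc [432.5 138.5] 1194 20.8 [0.6344 0.0164] r 0.1096 ang 14.32
btn mean [432.6 138.5] 1194 20.8 [0.6344 0.0164] r 0.1097 ang 14.32
axis [ 0.529  -0.0109] 6890 ((0.5282886028289795, -0.011094643734395504), 0.028538189828395844)
knob enc [278.5 220.9] 375 11.1 [ 0.4669 -0.0516] r 0.0743 ang -146.78
knob mean [278.5 220.8] 375 11.1 [ 0.4669 -0.0515] r 0.0742 ang -146.79
red enc [406.5 121.9] 297 10.0 [ 0.5742 -0.0991] r 0.0991 ang -62.89
red mean [406.5 121.6] 297 10.0 [ 0.5743 -0.099 ] r 0.099 ang -62.78
btn none
```

send_rows --increments '[0,0,0,0,0,-2,0.3,0,0,0,0,0,-2,0.3,0,0,0,0,0,-2,0.3,0,0,0,0,0,-2,0.3,0,0,0,0,0,-1.5,0.3,0,0,0,0,0,0,0.3,0,0,0,0.15,0.08,0,0.3,0,0,0,0.15,0.07,0,0.3,0,0,0.0175,0.12,0.06,0,0.3,0,0,0.0175,0.12,0.06,0,0.3,0,0,0.0175,0.12,0.07,0,0.3,0,0,0.0175,0.12,0.07,0,0.3,0,0,0.0175,0.12,0.07,0,0.3,0,0,0,0,0,0,0.3,0,0,0,0,0,0,0.3]'

```text
time: 6.92
position: [0.5704, -0.0779, 0.1718]
tool_rot: [0.485, 0.874, 0.0, 0.0]
ft_force: [-2.7, -0.1, -0.3]
grip_width: 0.0259
grip_force: 1.0
```

send_rows --increments '[0,0,0,-0.3,-0.18,0,0.3,0,0,0,0,0,0,0.3,0,0,0,0,0,1.5,0.3,0,0,0,0,0,2,0.3,0,0,0,0,0,2,0.3,0,0,0,0,0,2,0.3,0,0,0,0,0,2,0.3,0,0,0,0,0,0,0.3,0,0,0,0,0,0,0.3]'

```text
time: 7.67
position: [0.5685, -0.08, 0.268]
tool_rot: [0.485, 0.874, 0.001, 0.002]
ft_force: [0.4, 0.4, -0.4]
grip_width: 0.0262
grip_force: 0.0
```

Run:
```python
from rig import robot
import cv2,pickle
from m import *
o=robot.get_obs();print(o['position'],o['tool_rot'])
c=robot.camera('wrist');pickle.dump(c,open('w4.pkl','wb'))
cv2.imwrite('pics/w4.png',cv2.resize(c['image'][40:260,180:460,::-1],None,fx=2.5,fy=2.5))
meas('w4.pkl',(250,190,300,240),(255,205,305,250),(405,100,480,180))
```

```text
[ 0.5684558  -0.08003746  0.26802081] [4.85286875e-01 8.74351740e-01 6.42346981e-04 2.29602233e-03]
axis [ 0.5282 -0.0107] 6898 ((0.5283448696136475, -0.011370105668902397), 0.028584638610482216)
knob enc [275.1 215.7] 387 11.3 [ 0.5633 -0.0763] r 0.0744 ang -61.86
knob mean [274.9 215.6] 387 11.3 [ 0.5631 -0.0763] r 0.0743 ang -61.97
red enc [272.  228.5] 128 8.4 [ 0.5743 -0.0998] r 0.1003 ang -62.61
red mean [271.4 231. ] 128 8.4 [ 0.5751 -0.1019] r 0.1025 ang -62.78
btn enc [427.5 151.5] 1165 20.1 [0.6343 0.0164] r 0.1095 ang 14.35
btn mean [427.6 151.7] 1165 20.1 [0.6344 0.0164] r 0.1096 ang 14.31
```

View pics/w4.png

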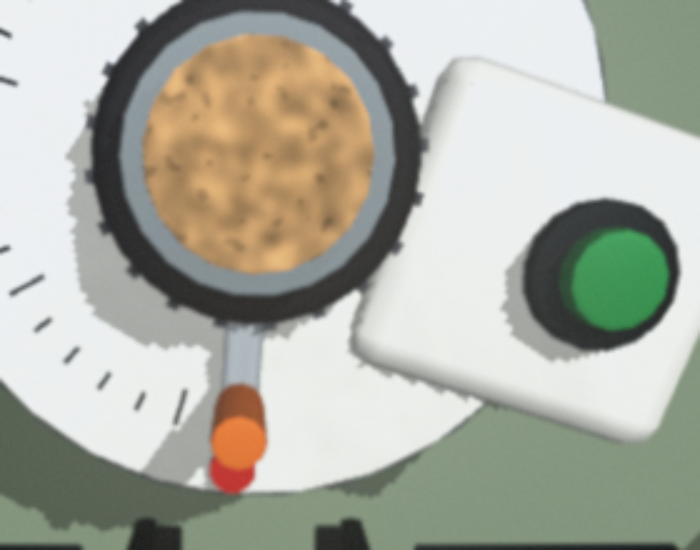

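The pointer is over the red marker: lever about −62.0°, marker −62.6°. That's within about 1 mm, so I'll leave the collar and move over the button at (0.634, 0.016).

send_rows --increments '[0,0,0,1.32,1.93,0,0,0,0,0,1.32,1.93,0,0,0,0,0,1.32,1.93,0,0,0,0,0,1.32,1.93,0,0,0,0,0,1.32,1.93,0,0,0,0,0,0,0,0,0,0,0,0,0,0,-2,0,0,0,0,0,0,-2,0,0,0,0,0,0,-2,0,0,0,0,0,0,-2,0,0,0,0,0,0,0,0,0,0,0,0,0,0,0]'

```text
time: 8.72
position: [0.6316, 0.0165, 0.1844]
tool_rot: [0.485, 0.874, -0.001, -0.002]
ft_force: [0.7, 0.0, 0.1]
grip_width: 0.0006
grip_force: 0.0
```

send_rows --increments '[0,0,0,0.25,0,0,0,0,0,0,0,0,-0.3,0,0,0,0,0,0,-0.3,0,0,0,0,0,0,-0.2,0,0,0,0,0,0,-0.2,0,0,0,0,0,0,-0.2,0,0,0,0,0,0,0,0,0,0,0,0,0,0,0]'

```text
time: 9.38
position: [0.6359, 0.0167, 0.1749]
tool_rot: [0.485, 0.874, 0.0, 0.0]
ft_force: [-0.4, 0.1, 2.0]
grip_width: 0.0003
grip_force: 1.1
```

send_rows --increments '[0,0,0,0,0,-0.15,0,0,0,0,0,0,-0.15,0,0,0,0,0,0,-0.15,0,0,0,0,0,0,0,0,0,0,0,0,0,0,0]'

```text
time: 9.8
position: [0.6359, 0.0167, 0.1705]
tool_rot: [0.485, 0.874, 0.0, 0.0]
ft_force: [-0.8, 0.2, 5.3]
grip_width: 0.0003
grip_force: 2.4
```

send_rows --increments '[0,0,0,0,0,-0.1,0,0,0,0,0,0,-0.1,0,0,0,0,0,0,0,0,0,0,0,0,0,0,0]'

```text
time: 10.13
position: [0.6359, 0.0167, 0.1703]
tool_rot: [0.485, 0.874, 0.0, 0.001]
ft_force: [-3.2, -0.4, 13.2]
grip_width: 0.0005
grip_force: 6.6
```

It bottomed out: force rose to 13 N with no further travel, after about 6 mm. Releasing and checking.

send_rows --increments '[0,0,0,0,0,0.3,0,0,0,0,0,0,0.5,0,0,0,0,0,0,1,0,0,0,0,0,0,2,0,0,0,0,0,0,3,0,0,0,0,0,0,3,0,0,0,0,-1.32,-1.93,0,0,0,0,0,-1.32,-1.93,0,0,0,0,0,-1.32,-1.93,0,0,0,0,0,-1.32,-1.93,0,0,0,0,0,-1.32,-1.93,0,0,0,0,0,0,0,0,0,0,0,0,0,0,0,0]'

```text
time: 11.22
position: [0.5693, -0.0805, 0.266]
tool_rot: [0.486, 0.874, 0.0, -0.0]
ft_force: [-0.1, 0.3, -0.2]
grip_width: 0.0005
grip_force: 0.0
```

Run:
```python
from rig import robot
import cv2,pickle
from m import *
o=robot.get_obs();print(o['position'],o['ft_force'])
c=robot.camera('wrist');pickle.dump(c,open('w5.pkl','wb'))
cv2.imwrite('pics/w5.png',c['image'][:,:,::-1])
meas('w5.pkl',(250,170,300,240),(245,180,305,250),(395,100,480,180))
```

```text
[ 0.56926655 -0.08048977  0.26603632] [-0.07869193  0.27663582 -0.22349165]
axis [ 0.5282 -0.0107] 7030 ((0.5283728837966919, -0.011314337141811848), 0.028757385909557343)
knob enc [274.5 215.6] 394 11.5 [ 0.5631 -0.0763] r 0.0742 ang -61.97
knob mean [274.5 215.8] 394 11.5 [ 0.5631 -0.0764] r 0.0744 ang -62.01
red enc [272.  228.5] 131 8.4 [ 0.5742 -0.0994] r 0.0999 ang -62.59
red mean [271.4 231.1] 131 8.4 [ 0.575  -0.1016] r 0.1022 ang -62.77
btn enc [428.5 151. ] 1189 20.5 [0.6344 0.0164] r 0.1096 ang 14.33
btn mean [428.5 151. ] 1189 20.5 [0.6344 0.0164] r 0.1096 ang 14.33
```

View pics/w5.png

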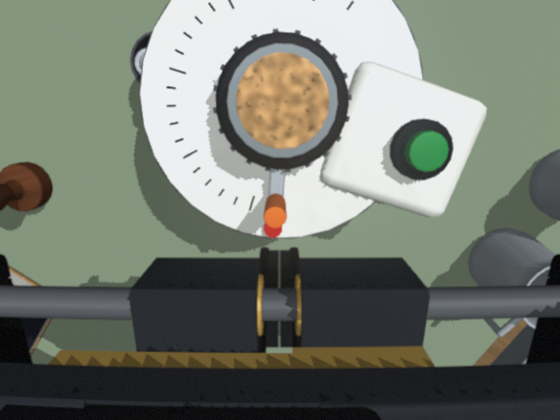

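The button at (428,151) is back up, the lever at (275,216) still lines up with the red marker at (272,229), and the robot is clear. Handing in.

```bash
python3 -c "
from rig import robot
print(robot.hand_in())"
```

```text
the job is handed in; nothing more can be done
None
```

The lever's pointer is on the red marker, measured about 0.6° (1 mm) past its middle; the green button was then pressed fully and came back up, and the job was handed in at about 11 s with the robot clear (no verdict was returned).

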